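# Jog the bakery's nut mill by its bayonet lid

## Robot

A 6-joint arm with a two-finger parallel gripper is mounted at the origin on the work surface. World frame = base frame: x ahead of the robot, y to its left, z up, the work surface at z = 0. Lengths are in m, angles in rad, forces in N, time in s.
With the tool pointing down it reaches from about 0.3 to 0.825 m from the base axis. Payload 5.4 kg.
Tool frame: the origin (TCP) lies at the very end of the fingers, on their centre line; the grasp point (between the pads) lies 19 mm behind it (ctrl.grasp_offset is the z of the grasp point in the tool frame, in m); z points along the fingers, y is the line along which they close (so a half turn about z gives the same grasp; the last joint's range is limited). The gripper opens to 92 mm and grips with 3 to 60 N. Pads are 20 mm wide; open, the fingers measure 128 mm over their backs; the gripper's body (75 mm by 189 mm) begins 69 mm behind the grasp point.
Start: joints at [-1.444, 0.158, 1.597, -0, 1.386, -0.21], TCP at [0.19, -0.543, 0.215] pointing down, gripper open.
Joint ranges: [-2.91, 2.91], [-0.94, 2.29], [0.18, 2.7], [-1.29, 4.43], [0.17, 2.64], [-3, 3]. Speed limits (rad/s): [2.57, 2.57, 3.14, 3.14, 3.14, 3.14].

## Interface

Orientations are given as a rotation vector (axis times angle).
In Python, from station import ctrl gives the robot as it stands.
- The arm moves only by the shell command python3 -m handwheel 'ROWS'. ROWS is JSON, one flat list of numbers, 7 for each row, row after row: the shift along the tool's x, y, z in units of 3 cm (1.0 is 3 cm), then the turn, a rotation vector about the tool's x, y, z in units of 0.12 rad (1.0 is 0.12 rad), then the opening, from -1 (shut) to 1 (fully open). In form: [tx, ty, tz, wx, wy, wz, fingers, tx, ty, tz, wx, wy, wz, fingers, ...]. A call has 1 to 8 rows; each row shifts and turns the commanded pose from where the row before left it, along the tool's axes as they then stand; what a row does not reach is not made up. A row lasts 1/12 s, in which the tool goes at most 41.7 mm and 7.16 degrees, less where a joint would pass 70% of its speed; a pose out of reach is approached as far as the arm can. A call with a number of a shift or a turn outside -1 to 1 is refused whole. A call with a gripper value outside its range is refused whole. The fingers move at their own pace and stop on an object; the grip force is fixed at half the most. Time passes only in rows, so rows that do not move let the fingers close. It gives the time, the measured TCP pose, the force, the opening and the grip force at its end, in the units of the state.
- ctrl.get_state(): the state, without advancing time (a new reading comes with each control period).
- ctrl.capture(name): name is "scene" or "top" or "wrist"; returns the picture (420x560x3 uint8, red, green, blue); there is no depth.
- ctrl.camera_params(name): a dict with "vfov" (degrees; the focal length in pixels is half the picture's height over the tangent of half this angle, whatever the lens; pixels are square), "cx", "cy" (the principal point, pixels), "extrinsics" (4x4, takes a point from camera to world coordinates). Camera axes: x right, y down, z forward; pixel columns grow to the right and rows downward; lengths in m; the calibration is good to about 2 mm. The wrist camera is an equidistant fisheye: a pixel r from the principal point sees the ray r / f radians off the axis. A picture is of the moment at which its call begins: read the wrist's pose just before it. camera_params takes no time and is no camera call; for the wrist camera it gives the pose at the moment of the call.
- ctrl.sign_off(): hands the job in; it is judged then, once.
The state is a dict: "time": time; "joint_positions": joint angles; "qd": joint speeds; "joint_torque": joint torques, N m; "eef_pos": TCP position; "tool_rot": TCP orientation; "ft_force": force on the tool from outside, world axes, zero at the start; "wrist_torque": the same for the moment, N m; "finger_gap": finger opening in m; "grasp_force": force on a finger pad.
Only numpy, scipy, OpenCV 4.12 (cv2) and the standard library are available. Lean on these libraries where they do the work, as an engineer would, in place of code of your own. Each camera call takes 0.05 s, during which the arm holds its last target. There are 200 camera calls.

## Task

Run the nut mill in jog. First slide the steel catch pan along the counter, without lifting it, until the mill's whole spout mouth is over the pan; then set the black lid down into the mill's bayonet throat with its lugs in the slots (white marks in line) and turn it clockwise half of the way to the lock, until its white lines point at the amber jog marks. The lid springs back when let go, so finish still gripping it there, steady and fully seated, and never let it click home at the red lock marks; leave the nut jar, the bun board and the brush alone.

Things in the scene. Friction and masses are not known exactly. Their poses are not given: they have to be found in the camera images.
- mill: Nut mill, fixed: upright cream and aluminium drum, 140 mm wide (152 at the foot), with a steel bayonet collar on top whose lip, 212 mm above the counter, is its highest part. Origin: centre of the underside, on the drum's axis; z up. A steel spout 50 mm wide sticks out towards its own -y to 160 mm from the axis, between 96 and 160 mm above the counter.
- throat (a point): Where the lid's origin lies when seated: on the mill's axis, 196 mm above the counter. The throat is a round hole 80 mm wide in the collar's 6 mm thick lip; the seated lid's flange rests on the lip (212 mm up). Two slots 20 mm wide, on the mill's own +x and -x, let the lugs through the lip.
- slot (a point): Middle of the slot on the mill's +x side, 47 mm from the axis, at the lip's top, with a white mark just outside it; the other slot and white mark lie across from it. The lid drops in with its lugs over the slots, with about 0.1 rad of play either way.
- amber (a point): One of the two amber jog marks facing each other across the collar, 64 mm from the mill's axis, 205 mm up: 0.60 rad clockwise (seen from above) from the white mark at the slot. The red lock marks are 1.20 rad clockwise from white.
- lid: Black bayonet lid, about 160 g, at first upright on the counter. Origin: centre of its underside, z up. Plug 76 mm wide, 16 mm tall, lower edge bevelled; above it a flange 108 mm wide, its top 22 mm above the origin. Two steel lugs, 10 mm wide, stand out of the plug to 47 mm from the axis at its own +x and -x, 1 to 8 mm above the origin, so a half turn of the lid makes no difference.
- lid_bar (a point): Centre of the grip bar on the lid's top, 35 mm above the lid's origin. The bar runs along the lid's own x, in line with the lugs: 76 mm long, 22 mm wide, 26 mm tall (22 to 48 mm above the origin). White lines on its ends and on the flange show the lugs' direction.
- jog_ring (a joint): Spring ring in the collar that the lugs turn clockwise once the lid is 0.115 rad past white; rad. 0 at rest, 0.485 with the lid at amber; from 0.75 the lugs press on sprung catches, at about 1.0 they have snapped past and the lid is locked. The spring takes 0.06 N m at 0, 0.13 N m at amber, and turns the lid back when let go.
- pan: Open rectangular steel catch pan, loose, about 450 g: 176 mm along its x, 162 mm along its y, 65 mm tall, walls 4 mm. Origin: centre of the underside.
- spout (a point): Centre of the spout's open, downward-facing mouth (44 x 44 mm): 135 mm from the mill's axis towards the mill's -y, 96 mm above the counter.
- nut_jar: Closed glass jar of almonds with a wooden lid, 80 mm wide, 132 mm tall, loose; leave it alone. Origin: centre of the underside.
- bun_board: Wooden board, 200 mm along its x, 100 mm along its y, with a row of three buns, 54 mm tall in all, loose; leave it alone. Origin: centre of the underside.
- bench_brush: Wooden bench brush, 240 mm long along its x, about 45 mm wide and 25 mm tall, lying loose; leave it alone. Origin: its middle, at the underside.
Not all that is in view belongs to the job. There is more than one size of the lid; the one meant has the size given above.

How it is judged:
On the way, in this order (a step that is already met when the one before it is completed fails the run):
1. the pan stands on the counter with the whole spout mouth over its opening (x of spout in the frame of pan between -0.06 and 0.06 m and y of spout in the frame of pan between -0.053 and 0.053 m and angle between pan's own z axis and vertical below 0.05 rad and height (world z) of pan below 0.005 m), for 0.2 s.
2. the lid sits in the throat with its lugs through the slots, not yet turned (distance between lid and throat below 0.006 m and angle between lid's own z axis and vertical below 0.06 rad and value of joint jog_ring below 0.25 rad), for 0.05 s.
At the end, for the whole second after the job is handed in: Fingers hold the lid (over 2 N) seated in the throat (within 6 mm, 0.06 rad of level), jog ring still at amber 0.485 rad +/- 0.15; the pan rests flat on the counter, spout centre within 60 mm (pan's x) and 53 mm (pan's y) of its centre, so the whole spout mouth is over it (all of step 1 and value of joint jog_ring between 0.335 and 0.635 rad and velocity of joint jog_ring between -0.1 and 0.1 rad/s and distance between lid and throat below 0.006 m and angle between lid's own z axis and vertical below 0.06 rad and contact force between the fingers and lid above 2 N and contact force between the fingers and pan below 0.5 N and linear speed of pan below 0.02 m/s); the arm keeps its last pose, push and grip.
It fails at once if the lid is turned past the lock click (value of joint jog_ring above 0.98 rad).
It fails at once if the pan is lifted off the counter or tipped (height (world z) of pan above 0.02 m or angle between pan's own z axis and vertical above 0.2 rad).
It fails at once if the nut jar is pushed away or tipped (distance of nut_jar from where it was at the start of the episode above 0.03 m or angle between nut_jar's own z axis and vertical above 0.3 rad).
It fails at once if the bun board is pushed away or tipped (distance of bun_board from where it was at the start of the episode above 0.03 m or angle between bun_board's own z axis and vertical above 0.3 rad).
It fails at once if the brush is pushed away (distance of bench_brush from where it was at the start of the episode above 0.03 m).
It also fails if it takes over 69 s, if anything falls off the work surface, if the arm or the gripper's body presses on something with over 40 N, if the wrist force passes 120 N, or if a joint passes its speed limit or range.

## Working session

There is one attempt and no reset: what is moved stays moved. The work goes in short steps, Python scripts to look and compute and a shell command to move; the robot and the scene stay as the last step left them, time stands still between calls to the robot, and variables do not carry over. Pictures are saved under pics/ and viewed, at most 10 in all, crops included, and the job is handed in when it is done.

```bash
mkdir -p pics; ls; python3 - <<'E'
from station import ctrl
import cv2
for n in("scene","top"):
    im=ctrl.capture(n); cv2.imwrite(f"pics/{n}0.png",cv2.cvtColor(im,cv2.COLOR_RGB2BGR)); p=ctrl.camera_params(n); print(n,p)
s=ctrl.get_state(); print(s)
E
```

```text
pics
scene {'vfov': 52.27694048186739, 'cx': 276.1879598184846, 'cy': 210.68232486951666, 'extrinsics': array([[-0.66034637,  0.48710631, -0.57155063,  1.22819941],
       [ 0.75077885,  0.41145559, -0.51675469,  0.63935225],
       [-0.01654677, -0.77034521, -0.63741232,  0.86899269],
       [ 0.        ,  0.        ,  0.        ,  1.        ]])}
top {'vfov': 48.94304046593763, 'cx': 273.126698282324, 'cy': 206.64826597093185, 'extrinsics': array([[ 0.02274619, -0.9949187 ,  0.09807847,  0.48037125],
       [-0.99969478, -0.02358156, -0.00736644,  0.08590419],
       [ 0.00964185, -0.09788097, -0.99515142,  1.31750932],
       [ 0.        ,  0.        ,  0.        ,  1.        ]])}
{'time': 0.1, 'joint_positions': array([-1.44408259e+00,  1.58989640e-01,  1.59810112e+00, -5.39674416e-05,
        1.38622046e+00, -2.10073439e-01]), 'qd': array([-0.00064224, -0.00167861, -0.00365205,  0.00150201,  0.0012083 ,
        0.00117015]), 'joint_torque': array([ 1.44010144e-03, -3.86503100e+01, -3.22959602e+01,  7.04308692e-02,
        3.39391397e-02, -5.28749388e-05]), 'eef_pos': array([ 0.18991609, -0.54212126,  0.21371796]), 'tool_rot': array([-3.09545810e+00, -5.26254655e-01, -2.92206686e-05]), 'ft_force': array([ 0.25907105, -0.09604999,  0.30030704]), 'wrist_torque': array([ 0.00499064, -0.00405894,  0.01060491]), 'grasp_force': 0.0, 'finger_gap': 0.09195914946323142}
```

View pics/top0.png

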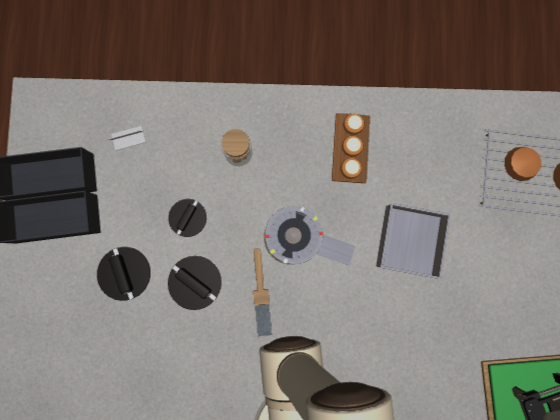

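View pics/scene0.png

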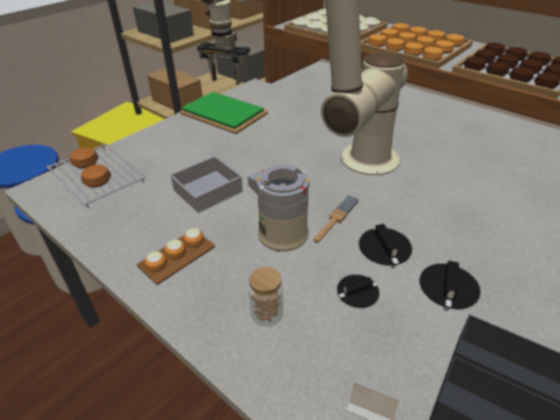

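Top view: the mill is at (293,235) with its spout towards (340,250), and the pan is at (412,241). The small lid at (187,218) is about 38 px wide, which fits 108 mm; the two others look about 150 mm. The brush is at (262,290). I'll enlarge these.

```bash
cat > h.py <<'E'
import numpy as np, cv2
from station import ctrl
def px2w(n,u,v,z,p=None):
    p=p or ctrl.camera_params(n); f=210/np.tan(np.radians(p['vfov'])/2); E=p['extrinsics']
    a,b=u-p['cx'],v-p['cy']
    if n=='wrist':
        r=np.hypot(a,b); t=r/f; d=np.array([a/r*np.sin(t),b/r*np.sin(t),np.cos(t)]) if r>0 else np.array([0,0,1.])
    else: d=np.array([a/f,b/f,1])
    d=E[:3,:3]@d; o=E[:3,3]; return o+d*(z-o[2])/d[2]
E
python3 - <<'E'
import cv2,numpy as np
im=cv2.imread('pics/top0.png')
c=lambda x,y,w,h,k:cv2.resize(im[y:y+h,x:x+w],None,fx=k,fy=k,interpolation=cv2.INTER_CUBIC)
o=np.zeros((600,800,3),np.uint8)
o[:300,:300]=c(158,188,60,60,5)
o[:300,300:800]=c(260,200,100,60,5)[:300]
o[300:600,:300]=c(374,199,75,75,4)
o[300:600,300:800]=c(260,220,100,60,5)
cv2.imwrite('pics/c1.png',o)
E
```

```text
(no output)
```

View pics/c1.png

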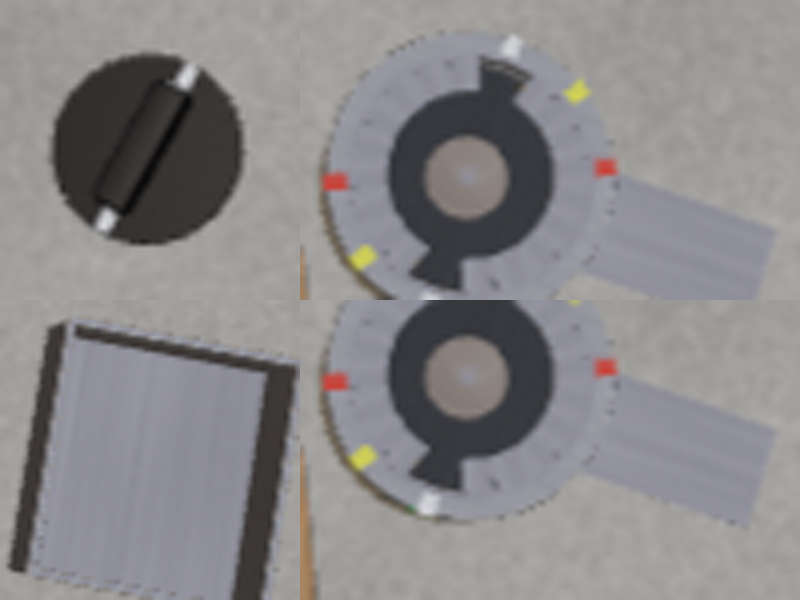

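```bash
cat > m.py <<'E'
from h import *
P=ctrl.camera_params('top')
W=lambda u,v,z:px2w('top',u,v,z,P)[:2]
r=lambda a:np.round(a,4)
mk=[W(302.4,209.4,.205),W(285.6,260.4,.205),W(315.4,218.2,.205),W(272.6,251.4,.205),W(321.2,233.4,.205),W(267,236.4,.205)]
for i in(0,2,4):
    d=mk[i]-mk[i+1]; print('marks mid',r((mk[i]+mk[i+1])/2),'len',r(np.hypot(*d)),'ang',r(np.arctan2(d[1],d[0])))
print('hole',r(W(294.2,234.7,.212)))
print('spout tip corners z.16',r(W(355.4,246,.16)),r(W(349.4,265.4,.16)))
print('lid',r(W(187.3,217.8,.022))); a=W(195.6,203,.03);b=W(179,232,.03);d=a-b;print('lidang',np.arctan2(d[1],d[0]),np.hypot(*d))
for n,(u,v) in dict(pan=(391.5,204),p2=(447.5,213.5),p3=(440,277),p4=(383,268)).items(): print(n,r(W(u,v,.065)))
for n,(u,v) in dict(br1=(257,249),br2=(263,335),board1=(335,113),board2=(369,183),jar=(236,143)).items(): print(n,r(W(u,v,.02)))
E
python3 m.py; python3 - <<'E'
import cv2
im=cv2.imread('pics/top0.png');cv2.imwrite('pics/c2.png',cv2.resize(im[195:285,370:455],None,fx=6.6,fy=6.6,interpolation=cv2.INTER_CUBIC))
E
```

```text
marks mid [0.5232 0.0257] len 0.1294 ang -0.2999
marks mid [0.5232 0.0256] len 0.1308 ang -0.8905
marks mid [0.5228 0.0255] len 0.1309 ang -1.4925
hole [0.523  0.0257]
spout tip corners z.16 [ 0.5003 -0.1309] [ 0.4518 -0.1162]
lid [0.5709 0.3167]
lidang -0.48131346266177466 0.09275403991948415
pan [ 0.6188 -0.247 ]
p2 [ 0.5963 -0.4004]
p3 [ 0.4239 -0.3776]
p4 [ 0.4445 -0.2236]
br1 [0.4881 0.1187]
br2 [0.253  0.0961]
board1 [ 0.8841 -0.0961]
board2 [ 0.6823 -0.1949]
jar [0.7887 0.1867]
```

View pics/c2.png

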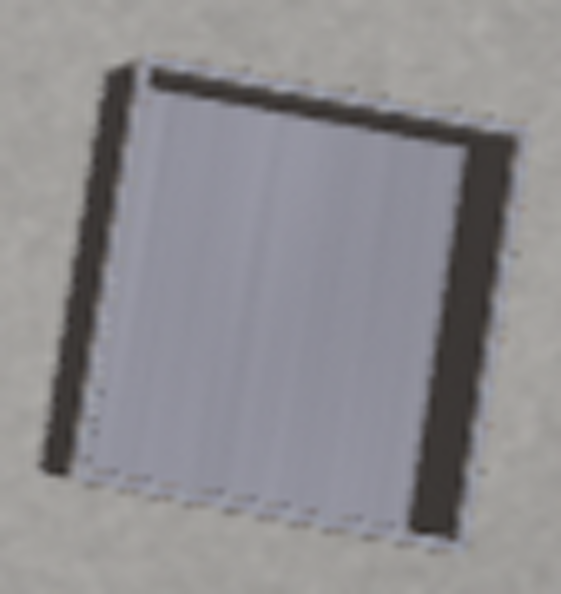

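```bash
python3 - <<'E'
from m import *
c=np.array([W(u,v,.065) for u,v in [(390.9,203.6),(449.4,214.7),(440.5,277.6),(380.9,266.7)]])
print(r(c)); ctr=c.mean(0); dx=(c[0]+c[1]-c[2]-c[3])/2; dy=(c[0]+c[3]-c[1]-c[2])/2
print('pan',r(ctr),np.hypot(*dx),np.hypot(*dy),np.arctan2(dx[1],dx[0]),np.arctan2(dy[1],dy[0])-np.pi/2)
y=np.arctan2(dx[1],dx[0])+.0; R=np.array([[np.cos(y),-np.sin(y)],[np.sin(y),np.cos(y)]])
m=np.array([.523,.0257]);sp=np.array([.484,-.1035])
print('in pan frame: spout',R.T@(sp-ctr),'mill',R.T@(m-ctr))
E
```

```text
marks mid [0.5232 0.0257] len 0.1294 ang -0.2999
marks mid [0.5232 0.0256] len 0.1308 ang -0.8905
marks mid [0.5228 0.0255] len 0.1309 ang -1.4925
hole [0.523  0.0257]
spout tip corners z.16 [ 0.5003 -0.1309] [ 0.4518 -0.1162]
lid [0.5709 0.3167]
lidang -0.48131346266177466 0.09275403991948415
pan [ 0.6188 -0.247 ]
p2 [ 0.5963 -0.4004]
p3 [ 0.4239 -0.3776]
p4 [ 0.4445 -0.2236]
br1 [0.4881 0.1187]
br2 [0.253  0.0961]
board1 [ 0.8841 -0.0961]
board2 [ 0.6823 -0.1949]
jar [0.7887 0.1867]
[[ 0.6198 -0.2454]
 [ 0.5931 -0.4055]
 [ 0.4223 -0.3789]
 [ 0.4479 -0.2179]]
pan [ 0.5208 -0.3119] 0.1734997433910847 0.16271642210706933 -0.1563788599502856 -0.1612785036202269
in pan frame: spout [-0.06879955  0.20017025] mill [-0.05039734  0.33386767]
```

```bash
python3 -m handwheel '[0,0,0,0,0,0.83,1, 0,0,0,0,0,0.83,1, 0,0,0,0,0,0.83,1, 0,0,0,0,0,0.83,1, 0,0,0,0,0,0.81,1, 0,0,0,0,0,0,1]'
cat > d.py <<'E'
import sys
from h import *
from scipy.spatial.transform import Rotation as Ro
def go(x,y,z,yaw=None):
    s=ctrl.get_state(); R=Ro.from_rotvec(s['tool_rot']).as_matrix(); p=s['eef_pos']
    th=np.arctan2(R[1,0],R[0,0])
    print('t',round(s['time'],2),'tcp',p.round(4),'toolx',round(th,3),'tilt',round(np.arccos(-R[2,2]),4),'q6',round(s['joint_positions'][5],2),'gap',round(s['finger_gap'],4),'F',s['ft_force'].round(1))
    print('shift units',(R.T@(np.array([x,y,z])-p)/.03).round(2),'' if yaw is None else ('turn units',round(-((yaw-th+np.pi/2)%np.pi-np.pi/2)/.12,2)))
if len(sys.argv)>1: go(*map(float,sys.argv[1:]))
E
python3 d.py .472 -.304 .215 -.158
```

```text
time: 0.6
eef_pos: [0.1899, -0.5424, 0.2141]
tool_rot: [-3.13, 0.253, 0.0]
ft_force: [0.4, 0.5, 0.6]
finger_gap: 0.092
grasp_force: 0.0
t 0.6 tcp [ 0.1899 -0.5424  0.2141] toolx -0.161 tilt 0.001 q6 0.29 gap 0.092 F [0.4 0.5 0.6]
shift units [ 8.   -9.35 -0.02] ('turn units', np.float64(-0.03))
```

```bash
python3 -m handwheel '[0.8,-0.93,0,0,0,0,1, 0.8,-0.93,0,0,0,0,1, 0.8,-0.93,0,0,0,0,1, 0.8,-0.93,0,0,0,0,1, 0.8,-0.93,0,0,0,0,1, 0.8,-0.93,0,0,0,0,1, 0.8,-0.93,0,0,0,0,1, 0.8,-0.93,0,0,0,0,1]' >/dev/null;  python3 -m handwheel '[0.8,-0.95,0,0,0,0,1, 0.8,-0.95,0,0,0,0,1, 0,0,0,0,0,0,1]' >/dev/null; python3 d.py .472 -.304 .02 -.158
```

```text
t 1.52 tcp [ 0.4749 -0.2993  0.2143] toolx -0.15 tilt 0.0027 q6 0.94 gap 0.0919 F [-0.1 -0.2  0.1]
shift units [-0.08  0.18  6.48] ('turn units', np.float64(0.07))
```

```bash
python3 -m handwheel '[-0.08,0.18,1,0,0,0.07,1, 0,0,1,0,0,0,1, 0,0,1,0,0,0,1, 0,0,1,0,0,0,1, 0,0,1,0,0,0,1, 0,0,1,0,0,0,1, 0,0,0.3,0,0,0,1, 0,0,0,0,0,0,1]' >/dev/null; python3 d.py .472 -.304 .02 -.158; python3 -m handwheel '[-0.3,0,0,0,0,0,1, -0.3,0,0,0,0,0,1, -0.3,0,0,0,0,0,1, -0.3,0,0,0,0,0,1, -0.3,0,0,0,0,0,1, -0.3,0,0,0,0,0,1, -0.3,0,0,0,0,0,1,-0.2,0,0,0,0,0,1]';python3 - <<'E'
from h import *
cv2.imwrite('pics/t1.png',cv2.cvtColor(ctrl.capture('top'),cv2.COLOR_RGB2BGR)[170:300,230:480])
E
python3 d.py .472 -.304 .02 -.158
```

```text
t 2.18 tcp [ 0.4657 -0.3073  0.0227] toolx -0.166 tilt 0.0067 q6 0.94 gap 0.0918 F [-0.4  0.8  0.3]
shift units [ 0.19 -0.14  0.09] ('turn units', np.float64(-0.07))
time: 2.85
eef_pos: [0.3995, -0.2978, 0.0263]
tool_rot: [3.129, -0.263, 0.002]
ft_force: [4.0, -1.0, 4.4]
finger_gap: 0.0917
grasp_force: 2.4
t 2.9 tcp [ 0.3983 -0.2971  0.0257] toolx -0.168 tilt 0.001 q6 0.85 gap 0.0919 F [ 1.4 -1.6  1.2]
shift units [ 2.46 -0.18  0.19] ('turn units', np.float64(-0.08))
```

```bash
python3 -m handwheel '[0.4,0,-0.2,0,0,0,1, 0.2,0,-1,0,0,0,1, 0.2,0,-1,0,0,0,1, 0,0,-1,0,0,0,1, 0,0,-1,0,0,0,1, 0.6,0.8,0,0,0,0,1, 0.6,0.8,0,0,0,0,1,0.6,0.8,0,0,0,0,1]'>/dev/null; python3 -m handwheel '[0,0.9,0,0,0,0,1, 0,0.9,0,0,0,0,1, 0,0,0,0,0,-1,1, 0,0,0,0,0,-1,1, 0,0,0,0,0,-1,1, 0,0,0,0,0,-1,1, 0,0,0,0,0,-1,1, 0,0,0,0,0,-1,1]'>/dev/null;python3 -m handwheel '[0,0,0,0,0,-1,1, 0,0,0,0,0,-1,1, 0,0,0,0,0,-1,1, 0,0,0,0,0,-1,1, 0,0,0,0,0,-1,1, 0,0,0,0,0,-1,1, 0,0,0,0,0,-1,1,0,0,0,0,0,0,1]'>/dev/null
python3 - <<'E'
from h import *
im=cv2.cvtColor(ctrl.capture('top'),cv2.COLOR_RGB2BGR);cv2.imwrite('pics/t2.png',im); cv2.imwrite('pics/t2c.png',cv2.resize(im[180:310,330:480],None,fx=4.6,fy=4.6,interpolation=cv2.INTER_CUBIC))
E
python3 d.py .452 -.427 .02 1.413
```

```text
t 4.95 tcp [ 0.4547 -0.4336  0.1499] toolx 1.39 tilt 0.0044 q6 -0.77 gap 0.0916 F [-0.3 -0.1  0.3]
shift units [ 0.19 -0.11  4.33] ('turn units', np.float64(-0.19))
```

View pics/t2c.png

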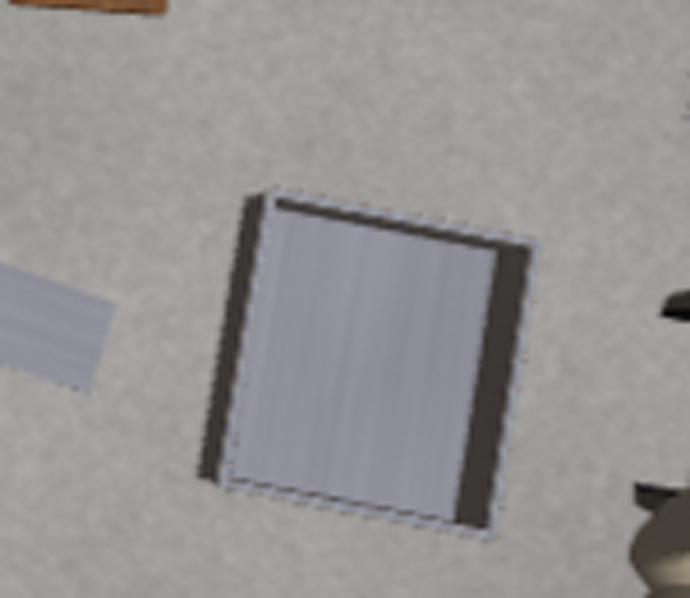

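The pan's rim corners in this crop are (265,191), (538,242), (494,537) and (218,487). It slid without turning, and the fingers are clear to its right.

```bash
python3 - <<'E' | tail -3
from m import *
c=np.array([W(u/4.6+330,v/4.6+180,.065) for u,v in [(265,191),(538,242),(494,537),(218,487)]])
ctr=c.mean(0); dx=(c[0]+c[1]-c[2]-c[3])/2; dy=(c[0]+c[3]-c[1]-c[2])/2
y=(np.arctan2(dx[1],dx[0])+np.arctan2(dy[1],dy[0])-np.pi/2)/2
print('pan',r(ctr),np.hypot(*dx),np.hypot(*dy),y); R=np.array([[np.cos(y),-np.sin(y)],[np.sin(y),np.cos(y)]])
m=np.array([.523,.0257]);sp=np.array([.484,-.1035])
t=ctrl.get_state()['eef_pos'][:2]
print('in pan frame: spout',R.T@(sp-ctr),'mill',R.T@(m-ctr),'tcp',R.T@(t-ctr))
E
```

```text
jar [0.7887 0.1867]
pan [ 0.4706 -0.3032] 0.175629761718611 0.16372915488732437 -0.1594431892787992
in pan frame: spout [-0.01843958  0.19929481] mill [-0.00044715  0.33304799] tcp [ 0.0049879 -0.1312447]
```

```bash
python3 -m handwheel '[0,-0.17,0.9,0,0,-0.17,1, 0,0,0.9,0,0,0,1, 0,0,0.9,0,0,0,1, 0,0,0.9,0,0,0,1, 0,0,0.7,0,0,0,1, 0,0,0,0,0,0,1]' >/dev/null; python3 d.py .452 -.427 .02 1.411;python3 -m handwheel '[0.5,0,0,0,0,0,1, 0.5,0,0,0,0,0,1, 0.4,0,0,0,0,0,1, 0.4,0,0,0,0,0,1, 0.4,0,0,0,0,0,1, 0.4,0,0,0,0,0,1, 0.4,0,0,0,0,0,1,0.4,0,0,0,0,0,1]'; python3 -m handwheel '[0.4,0,0,0,0,0,1, 0.4,0,0,0,0,0,1, 0.4,0,0,0,0,0,1, 0.4,0,0,0,0,0,1, 0.4,0,0,0,0,0,1, 0.4,0,0,0,0,0,1, 0,0,0,0,0,0,1]'
python3 - <<'E'
from h import *
y=-.159;R=np.array([[np.cos(y),-np.sin(y)],[np.sin(y),np.cos(y)]])
print(R.T@(ctrl.get_state()['eef_pos'][:2]-[.4706,-.3032]))
E
python3 d.py .5 -.2 .02 1.411
```

```text
t 5.45 tcp [ 0.4476 -0.4295  0.0164] toolx 1.41 tilt 0.0121 q6 -0.8 gap 0.0917 F [-0.1  0.4 -0.5]
shift units [ 0.11  0.13 -0.12] ('turn units', np.float64(-0.01))
time: 6.12
eef_pos: [0.4676, -0.333, 0.0236]
tool_rot: [2.388, 2.038, -0.001]
ft_force: [-1.3, -5.6, 3.6]
finger_gap: 0.092
grasp_force: 2.2
time: 6.7
eef_pos: [0.4777, -0.2581, 0.0216]
tool_rot: [-2.385, -2.039, -0.001]
ft_force: [0.1, -0.1, 0.0]
finger_gap: 0.0918
grasp_force: 0.0
[-9.76700853e-05  4.56244737e-02]
t 6.7 tcp [ 0.4777 -0.2581  0.0216] toolx 1.415 tilt 0.0043 q6 -0.56 gap 0.0918 F [ 0.1 -0.1  0. ]
shift units [2.03 0.43 0.06] ('turn units', np.float64(0.03))
```

```bash
python3 -m handwheel '[0.3,0,0,0,0,0,1, 0.3,0,0,0,0,0,1, 0.25,0,0,0,0,0,1, 0,0,0,0,0,0,1, -0.6,0,0,0,0,0,1, -0.8,0,0,0,0,0,1, -0.8,0,-1,0,0,0,1, -0.8,0,-1,0,0,0,1]';python3 -m handwheel '[-0.5,0,-1,0,0,0,1, -0.5,0,-1,0,0,0,1,0,0,-1,0,0,0,1,0,0,-1,0,0,0,1,0,0,-1,0,0,0,1,0,0,-1,0,0,0,1, 0,0,-1,0,0,0,1]' >/dev/null
python3 - <<'E'
from h import *
im=cv2.cvtColor(ctrl.capture('top'),cv2.COLOR_RGB2BGR);cv2.imwrite('pics/t3.png',im); cv2.imwrite('pics/t3c.png',cv2.resize(im[180:310,270:430],None,fx=4.6,fy=4.6,interpolation=cv2.INTER_CUBIC))
E
python3 d.py .571 .317 .3 1.411
```

```text
time: 7.37
eef_pos: [0.4664, -0.3244, 0.081]
tool_rot: [-2.384, -2.036, -0.001]
ft_force: [0.6, -0.2, 0.2]
finger_gap: 0.0919
grasp_force: 0.0
t 8.0 tcp [ 0.4651 -0.3568  0.3012] toolx 1.413 tilt 0.0101 q6 -0.7 gap 0.0917 F [-0.6 -0.8  5.2]
shift units [22.73 -0.04 -0.1 ] ('turn units', np.float64(0.02))
```

View pics/t3c.png

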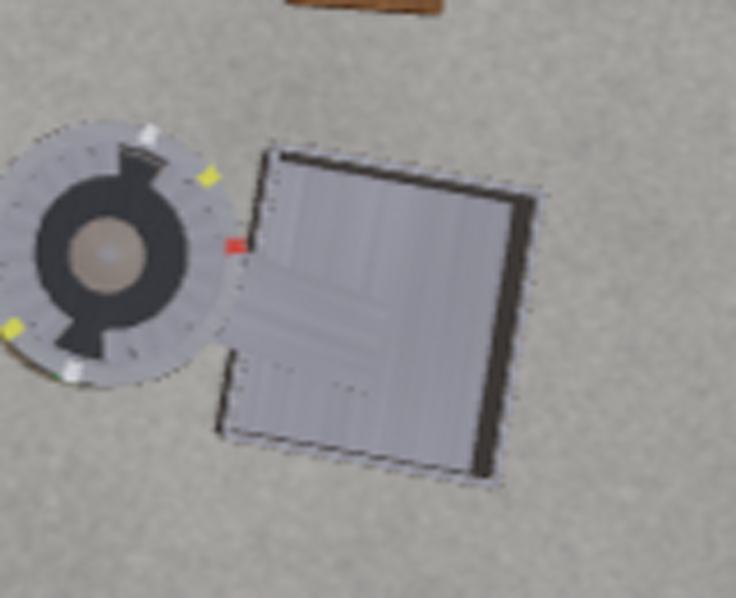

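```bash
python3 - <<'E' | tail -2
from m import *
c=np.array([W(u/4.6+270,v/4.6+180,.065) for u,v in [(270,148),(540,191),(497,487),(222,432)]])
ctr=c.mean(0); dx=(c[0]+c[1]-c[2]-c[3])/2; dy=(c[0]+c[3]-c[1]-c[2])/2
y=(np.arctan2(dx[1],dx[0])+np.arctan2(dy[1],dy[0])-np.pi/2)/2
print('pan',r(ctr),np.hypot(*dx),np.hypot(*dy),y); R=np.array([[np.cos(y),-np.sin(y)],[np.sin(y),np.cos(y)]])
m=np.array([.523,.0257]);sp=np.array([.484,-.1035])
print('in pan frame: spout',R.T@(sp-ctr),'mill',R.T@(m-ctr))
E
```

```text
pan [ 0.496  -0.1425] 0.17263321842617574 0.16276617262940543 -0.1523874745432926
in pan frame: spout [-0.01780945  0.03674687] mill [0.00112625 0.17036977]
```

```bash
python3 -m handwheel '[1,0,0,0,0,0,1, 1,0,0,0,0,0,1, 1,0,0,0,0,0,1, 1,0,0,0,0,0,1, 1,0,0,0,0,0,1, 1,0,0,0,0,0,1, 1,0,0,0,0,0,1, 1,0,0,0,0,0,1]' >/dev/null; python3 -m handwheel '[1,0,0,0,0,0,1, 1,0,0,0,0,0,1, 1,0,0,0,0,0,1, 1,0,0,0,0,0,1, 1,0,0,0,0,0,1, 1,0,0,0,0,0,1, 1,0,0,0,0,0,1, 1,0,0,0,0,0,1]' >/dev/null; python3 -m handwheel '[1,0,0,0,0,0,1, 1,0,0,0,0,0,1, 1,0,0,0,0,0,1, 1,0,0,0,0,0,1, 1,0,0,0,0,0,1, 1,0,0,0,0,0,1, 0.7,0,0,0,0,0,1]' >/dev/null
python3 -m handwheel '[0,0,0,0,0,-1,1, 0,0,0,0,0,-1,1, 0,0,0,0,0,-1,1, 0,0,0,0,0,-1,1, 0,0,0,0,0,-1,1, 0,0,0,0,0,-1,1, 0,0,0,0,0,-1,1,0,0,0,0,0,-1,1]' >/dev/null
python3 -m handwheel '[0,0,0,0,0,-1,1, 0,0,0,0,0,-1,1, 0,0,0,0,0,-0.4,1, 0,0,0,0,0,0,1]' >/dev/null
cat > w.py <<'E'
import sys
from h import *
import pickle
p=ctrl.camera_params('wrist'); im=cv2.cvtColor(ctrl.capture('wrist'),cv2.COLOR_RGB2BGR)
cv2.imwrite(f'pics/{sys.argv[1]}.png',im); pickle.dump(p,open(sys.argv[1]+'.pkl','wb')); print(p['vfov'],p['extrinsics'].round(3))
E
python3 w.py w1; python3 d.py .571 .317 .1 2.66
```

```text
65.70646984690485 [[ 0.46   0.86   0.22   0.508]
 [ 0.888 -0.446 -0.116  0.351]
 [-0.002  0.249 -0.969  0.463]
 [ 0.     0.     0.     1.   ]]
t 10.97 tcp [0.57   0.3174 0.292 ] toolx 2.66 tilt 0.0013 q6 -0.77 gap 0.0919 F [-0.2  0.8  0.3]
shift units [-0.04  0.01  6.4 ] ('turn units', np.float64(0.0))
```

View pics/w1.png

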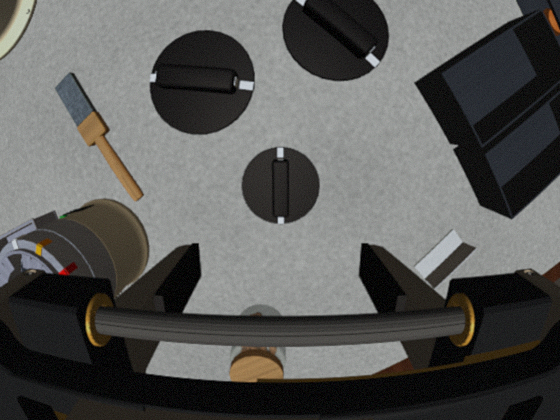

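The wrist view shows the small lid, centre (281,185), with white lines at (280,153) and (281,220). The bar lies along the image's vertical, so it is aligned with the tool's x.

```bash
python3 - <<'E'
from h import *; import pickle
p=pickle.load(open('w1.pkl','rb'))
c=px2w('wrist',281,185.3,.022,p);a=px2w('wrist',280,153,.025,p);b=px2w('wrist',281,220,.025,p);d=a-b
l=px2w('wrist',242.5,185,.022,p);rr=px2w('wrist',319.5,185,.022,p)
print(c,np.arctan2(d[1],d[0]),np.hypot(d[0],d[1]),(l+rr)/2,np.linalg.norm(l-rr))
E
```

```text
[0.57113012 0.31914052 0.022     ] 2.678332764168533 0.09308726901803481 [0.57059173 0.31943697 0.022     ] 0.10612296245299109
```

```bash
python3 -m handwheel '[0,0.03,1,0,0,0,1, 0,0,1,0,0,0,1, 0,0,1,0,0,0,1, 0,0,1,0,0,0,1, 0,0,1,0,0,0,1, 0,0,1,0,0,0,1, 0,0,1,0,0,0,1, 0,0,0.8,0,0,0,1]' >/dev/null;  python3 -m handwheel '[0,0,0.5,0,0,0,1, 0,0,0.3,0,0,0,1, 0,0,0,0,0,0,1]' > /dev/null; python3 d.py .571 .318 .0265 2.668
```

```text
t 11.88 tcp [0.5689 0.3175 0.0319] toolx 2.66 tilt 0.0046 q6 -0.77 gap 0.0921 F [-0.9 -0.4  0.3]
shift units [-0.06  0.05  0.18] ('turn units', np.float64(-0.07))
```

```bash
python3 -m handwheel '[-0.04,0.04,0.17,0,0,-0.06,1, 0,0,0,0,0,0,0.2, 0,0,0,0,0,0,-0.5, 0,0,0,0,0,0,-1, 0,0,0,0,0,0,-1, 0,0,0,0,0,0,-1, 0,0,0,0,0,0,-1, 0,0,0,0,0,0,-1]';python3 -m handwheel '[0,0,0,0,0,0,-1, 0,0,0,0,0,0,-1,  0,0,0,0,0,0,-1]'; python3 d.py .571 .318 .0265 2.668
```

```text
time: 12.55
eef_pos: [0.5724, 0.3187, 0.0297]
tool_rot: [0.736, 3.054, 0.0]
ft_force: [-0.5, 0.4, -0.7]
finger_gap: 0.0472
grasp_force: 0.0
time: 12.8
eef_pos: [0.5723, 0.3186, 0.0295]
tool_rot: [-0.736, -3.054, 0.0]
ft_force: [0.5, -0.3, 0.6]
finger_gap: 0.0271
grasp_force: 0.0
t 12.8 tcp [0.5723 0.3186 0.0295] toolx 2.668 tilt 0.0001 q6 -0.77 gap 0.0271 F [ 0.5 -0.3  0.6]
shift units [ 0.03 -0.04  0.1 ] ('turn units', np.float64(0.0))
```

```bash
python3 -m handwheel '[0,0,0.09,0,0,0,-0.4, 0,0,0,0,0,0,-0.5,0,0,0,0,0,0,-1, 0,0,0,0,0,0,-1,  0,0,0,0,0,0,-1, 0,0,0,0,0,0,-1]'; python3 d.py .571 .318 .2 2.668
```

```text
time: 13.3
eef_pos: [0.5722, 0.3186, 0.0266]
tool_rot: [-0.736, -3.054, 0.0]
ft_force: [-0.0, 0.5, -1.7]
finger_gap: 0.0217
grasp_force: 30.0
t 13.3 tcp [0.5722 0.3186 0.0266] toolx 2.668 tilt 0.0004 q6 -0.77 gap 0.0217 F [-0.   0.5 -1.7]
shift units [ 0.03 -0.04 -5.78] ('turn units', np.float64(0.0))
```

```bash
python3 -m handwheel '[0,0,-0.5,0,0,0,-1, 0,0,-1,0,0,0,-1, 0,0,-1,0,0,0,-1, 0,0,-1,0,0,0,-1, 0,0,-1,0,0,-0.5,-1, 0,0,-1,0,0,-0.5,-1, 0,0,-1,0,0,-0.5,-1, 0,0,-1,0,0,0,-1]' >/dev/null;  python3 -m handwheel '[0,0,-1,0,0,0,-1, 0,0,-0.5,0,0,0,-1, 0,0,0,0,0,0,-1]' > /dev/null; python3 d.py .523 .0257 .29 2.848
```

```text
t 14.22 tcp [0.5742 0.3193 0.3038] toolx 2.848 tilt 0.0104 q6 -0.95 gap 0.0217 F [-0.2  0.2 -1.8]
shift units [-1.19 -9.87  0.41] ('turn units', np.float64(0.0))
```

```bash
python3 -m handwheel '[-0.4,-0.9,0,0,0,0,-1, -0.4,-0.9,0,0,0,0,-1, -0.4,-0.9,0,0,0,0,-1, -0.4,-0.9,0,0,0,0,-1, -0.4,-0.9,0,0,0,0,-1, -0.4,-0.9,0,0,0,0,-1, -0.4,-0.9,0,0,0,0,-1, -0.4,-0.9,0,0,0,0,-1]' >/dev/null;  python3 -m handwheel '[-0.4,-0.9,0,0,0,0,-1, -0.4,-0.9,0,0,0,0,-1, -0.4,-0.8,0,0,0,0,-1, 0,0,0,0,0,0,-1, 0,0,0,0,0,0,-1]' > /dev/null; python3 w.py w2; python3 d.py .523 .0257 .29 2.848
```

```text
65.70646984690485 [[ 0.291  0.927  0.236  0.546]
 [ 0.957 -0.281 -0.073  0.019]
 [-0.001  0.247 -0.969  0.467]
 [ 0.     0.     0.     1.   ]]
t 15.35 tcp [ 0.6131 -0.0009  0.2958] toolx 2.848 tilt 0.002 q6 -1.48 gap 0.0218 F [-0.8  0.3 -0.8]
shift units [ 3.13 -0.02  0.2 ] ('turn units', np.float64(-0.0))
```

View pics/w2.png

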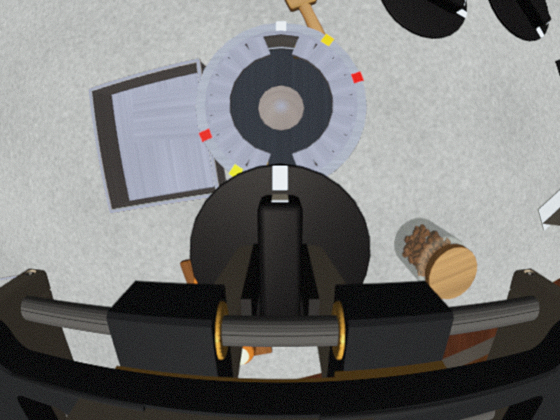

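The wrist view shows the held lid's flange, top edge (280,165), sides at columns 190 and 370, with its white line at (280,180). On the mill: white mark (281,26), ambers (327,40) and (236,171), reds (357,77) and (206,135).

```bash
python3 - <<'E'
from h import *; import pickle
p=pickle.load(open('w2.pkl','rb')); w=lambda u,v,z:px2w('wrist',u,v,z,p)[:2]
t=np.array([.6131,-.0009]); X=np.array([np.cos(2.848),np.sin(2.848)]);Y=np.array([X[1],-X[0]])
f=lambda q:np.round([(q-t)@X,(q-t)@Y],4)
print('lid in tool: top',f(w(280,165,.2912)),'L',f(w(190,243,.2912)),'R',f(w(370,243,.2912)),'white',f(w(280,180,.2912)))
a1,a2=w(327,40,.205),w(236,171,.205); r1,r2=w(357,77,.205),w(206,135,.205); wh=w(281,26,.205)
print('mill amber mid',(a1+a2)/2,np.linalg.norm(a1-a2),np.arctan2(*(a1-a2)[::-1]),'red',(r1+r2)/2,np.linalg.norm(r1-r2),np.arctan2(*(r1-r2)[::-1]))
m=(a1+a2+r1+r2)/4; print('white',np.arctan2(*(wh-m)[::-1]),np.linalg.norm(wh-m))
E
```

```text
lid in tool: top [ 0.0531 -0.    ] L [ 0.0083 -0.0529] R [0.0082 0.0527] white [ 0.0449 -0.    ]
mill amber mid [0.52301402 0.02747644] 0.13120915689720503 2.250872054709614 red [0.52321271 0.02748887] 0.1313806433032067 1.651441880121821
white 2.850899002797594 0.06580708683759393
```

```bash
python3 -m handwheel '[0.5,0,0,0,0,0,-1, 0.6,0,0,0,0,0,-1, 0.6,0,0,0,0,0,-1, 0.6,0,0,0,0,0,-1, 0.5,0,0,0,0,0,-1, 0.25,0.03,0.5,0,0,0,-1, 0,0,0.7,0,0,0,-1, 0,0,0,0,0,0,-1]' >/dev/null;  python3 d.py .5228 .0271 .2445 2.85
```

```text
t 16.02 tcp [0.5235 0.0283 0.2567] toolx 2.851 tilt 0.0071 q6 -1.46 gap 0.0222 F [-2.   0.6 -2.1]
shift units [ 0.01 -0.05  0.41] ('turn units', np.float64(0.0))
```

```bash
python3 -m handwheel '[0,-0.04,0.2,0,0,0,-1, 0,0,0.1,0,0,0,-1, 0,0,0,0,0,0,-1, 0,0,0,0,0,0,-1]' >/dev/null;  python3 d.py .5228 .0271 .2226 2.85
```

```text
t 16.35 tcp [0.5265 0.0252 0.2524] toolx 2.848 tilt 0.0009 q6 -1.46 gap 0.0216 F [-0.  -0.1 -1.4]
shift units [0.14 0.02 0.99] ('turn units', np.float64(-0.01))
```

```bash
python3 -m handwheel '[0,0,0,0,0,0,-1, 0,0,0,0,0,0,-1]' >/dev/null;  python3 d.py .5228 .0271 .2226 2.85;  python3 -m handwheel '[0.1,0.02,0.15,0,0,0,-1, 0,0,0,0,0,0,-1, 0,0,0,0,0,0,-1, 0,0,0,0,0,0,-1]' >/dev/null;  python3 d.py .5228 .0271 .2226 2.85
```

```text
t 16.52 tcp [0.5265 0.0251 0.2525] toolx 2.848 tilt 0.0011 q6 -1.46 gap 0.0217 F [-0.5  0.5 -1.7]
shift units [0.14 0.03 1.  ] ('turn units', np.float64(-0.01))
t 16.85 tcp [0.5233 0.0266 0.2472] toolx 2.848 tilt 0.0001 q6 -1.46 gap 0.022 F [-0.4 -0.  -1.7]
shift units [0.02 0.01 0.82] ('turn units', np.float64(-0.01))
```

```bash
python3 -m handwheel '[0.01,0.01,0.15,0,0,0,-1, 0,0,0.15,0,0,0,-1, 0,0,0,0,0,0,-1, 0,0,0,0,0,0,-1]' >/dev/null;  python3 d.py .5228 .0271 .2226 2.85;  python3 -m handwheel '[0,0,0.15,0,0,0,-1, 0,0,0.1,0,0,0,-1, 0,0,0,0,0,0,-1, 0,0,0,0,0,0,-1]' >/dev/null;  python3 d.py .5228 .0271 .2226 2.85
```

```text
t 17.18 tcp [0.5228 0.027  0.2377] toolx 2.848 tilt 0.0012 q6 -1.46 gap 0.0219 F [ 0.4 -0.2 -1.3]
shift units [0.  0.  0.5] ('turn units', np.float64(-0.01))
t 17.52 tcp [0.523  0.027  0.2304] toolx 2.848 tilt 0.0007 q6 -1.46 gap 0.0219 F [-0.   0.1 -1.9]
shift units [0.01 0.   0.26] ('turn units', np.float64(-0.01))
```

```bash
python3 -m handwheel '[0,0,0.15,0,0,0,-1, 0,0,0.1,0,0,0,-1, 0,0,0,0,0,0,-1, 0,0,0,0,0,0,-1]' >/dev/null;  python3 d.py .5228 .0271 .2226 2.85;  python3 -m handwheel '[0,0,0.05,0,0,0,-1, 0,0,0,0,0,0,-1, 0,0,0,0,0,0,-1]' >/dev/null;  python3 d.py .5228 .0271 .2226 2.25
```

```text
t 17.85 tcp [0.5229 0.027  0.2229] toolx 2.848 tilt 0.0007 q6 -1.46 gap 0.0218 F [-0.2  0.3 -1.6]
shift units [0.   0.   0.01] ('turn units', np.float64(-0.01))
t 18.1 tcp [0.5235 0.0269 0.2222] toolx 2.848 tilt 0.001 q6 -1.46 gap 0.0217 F [ 0.2  0.2 -0.5]
shift units [ 0.02 -0.   -0.01] ('turn units', np.float64(4.99))
```

```bash
python3 -m handwheel '[0,0,0.05,0,0,0,-1, 0,0,0,0,0,0,-1, 0,0,0,0,0,0,-1]' ;  python3 -m handwheel '[0,0,0,0,0,0.5,-1, 0,0,0,0,0,0.5,-1, 0,0,0,0,0,0.5,-1, 0,0,0,0,0,0.5,-1, 0,0,0,0,0,0,-1, 0,0,0,0,0,0,-1]';  python3 d.py .5228 .0271 .2226 2.25; python3 -c "
from station import ctrl; print(ctrl.get_state()['wrist_torque'])"
```

```text
time: 18.35
eef_pos: [0.5235, 0.0269, 0.2222]
tool_rot: [0.458, 3.107, -0.0]
ft_force: [-3.4, 0.2, 7.3]
finger_gap: 0.0216
grasp_force: 30.0
time: 18.85
eef_pos: [0.524, 0.0265, 0.2222]
tool_rot: [0.828, 3.028, -0.001]
ft_force: [-0.9, -0.1, 6.4]
finger_gap: 0.0218
grasp_force: 30.0
t 18.85 tcp [0.524  0.0265 0.2222] toolx 2.608 tilt 0.0028 q6 -1.22 gap 0.0218 F [-0.9 -0.1  6.4]
shift units [ 0.04 -0.   -0.01] ('turn units', np.float64(2.98))
[-0.13521541  0.23297503 -0.05676448]
```

```bash
python3 -m handwheel '[0,0,0,0,0,0.5,-1, 0,0,0,0,0,0.5,-1, 0,0,0,0,0,0.5,-1, 0,0,0,0,0,0.5,-1, 0,0,0,0,0,0.5,-1, 0,0,0,0,0,0.5,-1, 0,0,0,0,0,0,-1, 0,0,0,0,0,0,-1]';  python3 d.py .5228 .0271 .2226 2.25; python3 - <<'E'
from h import *
print(ctrl.get_state()['wrist_torque'])
a=cv2.cvtColor(ctrl.capture('wrist'),cv2.COLOR_RGB2BGR);b=cv2.cvtColor(ctrl.capture('top'),cv2.COLOR_RGB2BGR)
o=np.zeros((600,800,3),np.uint8); o[:300,:800]=cv2.resize(a[130:310,40:520],(800,300)); o[300:,:400]=cv2.resize(b[195:270,255:355],(400,300),interpolation=cv2.INTER_CUBIC)
o[300:,400:]=cv2.resize(b[195:285,345:465],(400,300),interpolation=cv2.INTER_CUBIC);cv2.imwrite('pics/fin.png',o)
E
```

```text
time: 19.52
eef_pos: [0.5238, 0.0262, 0.2222]
tool_rot: [1.356, 2.831, -0.001]
ft_force: [-2.5, -2.5, 7.0]
finger_gap: 0.0217
grasp_force: 30.0
t 19.52 tcp [0.5238 0.0262 0.2222] toolx 2.248 tilt 0.0028 q6 -0.86 gap 0.0217 F [-2.5 -2.5  7. ]
shift units [ 0.04 -0.01 -0.01] ('turn units', np.float64(-0.02))
[-0.27482285  0.42971356 -0.01028092]
```

View pics/fin.png

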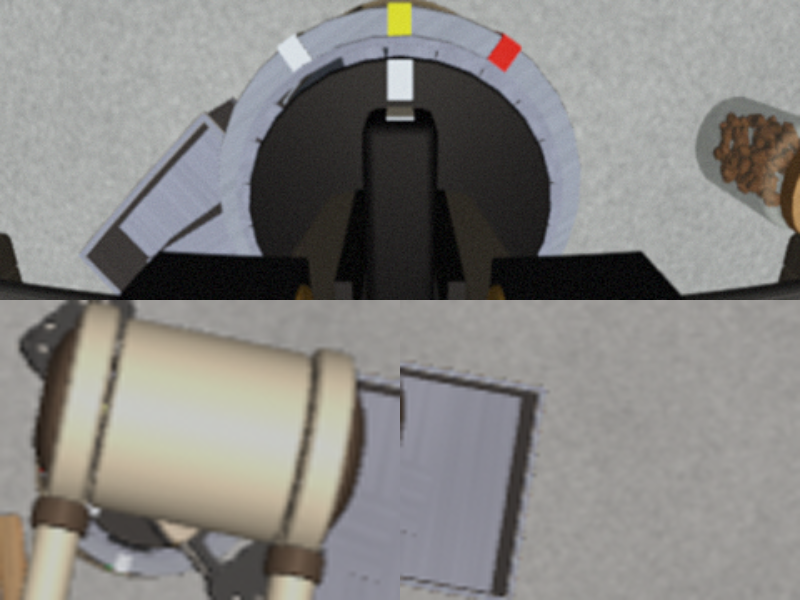

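The lid's white line points straight at the amber mark (crop column 400). It is gripped at 30 N and seated, and the pan has not moved. I'll let it settle, then hand in.

```bash
python3 -m handwheel '[0,0,0,0,0,0,-1, 0,0,0,0,0,0,-1, 0,0,0,0,0,0,-1, 0,0,0,0,0,0,-1, 0,0,0,0,0,0,-1, 0,0,0,0,0,0,-1]'; python3 -c "
from station import ctrl; print(ctrl.sign_off())"
```

```text
time: 20.12
eef_pos: [0.5238, 0.0262, 0.2222]
tool_rot: [1.356, 2.831, -0.001]
ft_force: [-2.3, -2.4, 7.5]
finger_gap: 0.0222
grasp_force: 30.0
the job is handed in; nothing more can be done
None
```

I handed the job in at about 20 s (no verdict was returned): the pan is under the spout, and the lid is seated, turned to the amber jog marks and still gripped at 30 N.

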